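# Close the lower storage tub and stack its partner on it

### The job

The lower clear tub's lime green lid has popped up along one edge: press it fully home first. Then take the other lidded tub from the sloping rack by its lime green handle and gently lower it onto that lid, lined up and level, so that all four corner feet drop fully into the four corner recesses (either way round), and let go. Leave the other things on the shelf where they stand.

Things in the scene. Friction and masses are not known exactly. Their poses are not given: they have to be found in the camera images.
- base_tub: Lower storage tub, clear plastic with blue and orange packs inside, 112 (x) x 152 (y) x 70 mm high without its lid; fixed to the shelf, upright, turned about the vertical. Origin at the centre of its underside, on the shelf. Its lime green lid is hinged along its +x edge and popped up along its -x edge; when home, the lid's level top face is 84 mm above the shelf, centred over this origin.
- base_lid (a joint): Hinge of the lower tub's lid, rad: 0 fully home, positive popped up; starts at 0.07 to 0.11 (free edge 8 to 13 mm high). Hinge line along the tub's y, 60 mm to +x of its centre, 70 mm above the shelf. Friction (0.5 N m, no spring) keeps it where it is left; the second tub's weight does not close it. About 5 N straight down at lid_press does; it ends at a hard stop at 0 and stays.
- lid_centre (a point): Centre of the top face of the lower tub's lid, lime green, 120 (x) x 160 (y) x 14 mm. Axes: x and y along the lid's sides as for the tub, z out of its top face (level when home). Four square recesses with dark green floors, 24 mm wide, 8 mm deep, with 3 mm chamfers at their mouths, centred at x = +-42, y = +-62 mm from this point.
- lid_press (a point): Where to press: on the lid's top face, on flat plastic, 48 mm to -x of its centre, 12 mm in from the middle of the popped-up edge (the edge that faces the robot). Axes as for lid_centre. With the lid home it is 84 mm above the shelf.
- tub_centre (a point): Centre of the loose tub to stack: clear with a yellow pack, a white lid fixed on, a lime green bridge handle; 0.3 to 0.65 kg; 120 (x) x 160 (y) x 117 mm (z, feet to handle top). Axes: x short side, y long side, z out of its lid; starts on the rack with z leaning 30 degrees from vertical. Along z from here: feet's undersides -58.5 mm, shell's -49.5, white lid's top +22.5, handle's top +58.5.
- tub_handle (a point): Centre of the loose tub's handle bar, 46.5 mm along z from tub_centre, same axes. The bar is lime green, 18 mm thick (x), 100 mm long (y), 24 mm high (z), open beneath: 12 mm gap between it and the white lid, whose top is 24 mm below this point.
- tub_foot (a point): Middle point between the undersides of the loose tub's four dark green feet, 58.5 mm along -z from tub_centre, same axes. The feet are round, 18 mm across, 9 mm tall, at x = +-42, y = +-62 mm from here. With the feet fully in the lid's recesses this point is 8 mm below lid_centre (and tub_centre 50.5 mm above it), with 3 mm of play each way.
- rack: White sloping rack on dark steel legs, fixed, 150 x 190 mm, board sloping 30 degrees: low along its -x side, where a lip rising 25 mm square to the board holds the tub, high along its +x side. The tub stands on the board with its y axis parallel to the rack's. Origin on the shelf below the board's middle; the board's upper face is 64 mm above it.
- canister: Bystander: steel tin canister, 76 mm across, 100 mm tall. Origin at the centre of its underside.
- jar: Bystander: small jar with a steel cap and a band round it, 60 mm across, 75 mm tall. Origin at the centre of its underside.
- spray: Bystander: closed white spray bottle, 74 mm across, 198 mm tall. Origin at the centre of its underside.
- mug: Bystander: white ceramic mug, 80 mm across, 95 mm tall, handle to its +y, holding a bamboo brush that reaches 210 mm. Origin at the centre of its underside.
- carton: Bystander: small cardboard carton, 80 x 130 x 55 mm. Origin at the centre of its underside.

How it is judged:
By the outcome, as a careful person would: the job done as asked, in the order asked, and still so for the second after the job is handed in, with the robot touching nothing.
It also fails if it takes over 59 s, if anything falls off the work surface, if the arm or the gripper's body presses on something with over 40 N, if the wrist force passes 120 N, or if a joint passes its speed limit or range.

### The arm

A 6-joint arm with a two-finger parallel gripper is mounted at the origin on the work surface. World frame = base frame: x ahead of the robot, y to its left, z up, the work surface at z = 0. Lengths are in mm, angles in degrees, forces in N, time in s.
With the tool pointing down it reaches from about 300 to 850 mm from the base axis. Payload 4.2 kg.
Tool frame: the origin (TCP) lies midway between the tips of the shut fingers; the grasp point (between the pads) lies 19 mm behind it (env.grip_depth is the distance from the TCP to the grasp point, in mm); z points along the fingers, y is the line along which they close (so a half turn about z gives the same grasp; the last joint's range is limited). The gripper opens to 91 mm and grips with 3 to 60 N. Pads are 32 mm wide; open, the fingers measure 118 mm over their backs; the gripper's body (76 mm by 178 mm) begins 60 mm behind the grasp point.
Start: joints at [-77.75, 18.312, 89.639, -0, 72.044, -1.146], TCP at [133.216, -559.372, 213.976] pointing down, gripper open.
Joint ranges: [-177.97, 177.97], [-48.28, 115.42], [12.27, 149.76], [-77.06, 257.06], [2.81, 150.46], [-146.56, 146.56]. Speed limits (degrees/s): [147.25, 147.25, 180, 180, 180, 180].

### API

Orientations are given as [roll, pitch, yaw] about the fixed x, y, z axes, in that order (R = Rz(yaw) Ry(pitch) Rx(roll)).
In Python, from workcell import env, eyes gives the robot as it stands.
- The arm moves only by the tool send_rows, never from a script. Its argument "motion" is a list of rows, each a list of 7 numbers: the shift along the world's x, y, z normalised to -1 to 1, where 1 is 0.5 m, then the turn, a rotation vector about the world's x, y, z normalised to -1 to 1, where 1 is 60 degrees, then the opening, from -1 (shut) to 1 (fully open). A call has 1 to 20 rows; each row is the pose to reach, as a shift and turn from the pose commanded when the call began; what a row does not reach only later rows make up. A row lasts 1/8 s, in which the tool goes at most 62.5 mm and 10.7 degrees, less where a joint would pass 70% of its speed; a pose out of reach is approached as far as the arm can. A call with a number of a shift or a turn outside -1 to 1 is refused whole. A call with a gripper value outside its range is refused whole. The fingers move at their own pace and stop on an object; "squeeze" is the grip in N (left out, the last holds). Time passes only in rows, so rows that repeat a pose let the fingers close. It gives the time, the measured TCP pose, the force, the opening and the grip force at its end, in the units of the state.
- env.state(): the state, without advancing time (a new reading comes with each control period).
- eyes.grab_frame(name): name is "side" or "top" or "wrist"; returns a dict with "pixels" (400x640x3 uint8, red, green, blue), "depth" (400x640 float32, mm along the optical axis (not along the pixel's ray), 0 where there is no reading), "fx", "fy", "cx", "cy" (pixels), "distortion" ([k1, k2, p1, p2, k3] as OpenCV has them; the pictures are not rectified), "R" (3x3) and "t" (3): a world point X has camera coordinates R X + t; the wrist camera has in their place "T_tool_cam" (4x4, takes a point from camera to tool coordinates, whose origin is the TCP and whose axes are the flange's). Camera axes: x right, y down, z forward; pixel columns grow to the right and rows downward; lengths in mm; the calibration is good to about 2 mm. A picture is of the moment at which its call begins: read the wrist's pose just before it.
- env.job_done(): hands the job in; it is judged then, once.
The state is a dict: "time_s": time; "qpos": joint angles; "qvel": joint speeds; "effort": joint torques, N m; "ee_pos": TCP position; "ee_rot": TCP orientation; "force": force on the tool from outside, world axes, zero at the start; "torque": the same for the moment, N m; "gripper_width": finger opening in mm; "gripper_force": force on a finger pad.
Only numpy, scipy, OpenCV 4.12 (cv2) and the standard library are available. Lean on these libraries where they do the work, as an engineer would, in place of code of your own. Each camera call takes 0.05 s, during which the arm holds its last target. There are 200 camera calls.

## Working session

There is one attempt and no reset: what is moved stays moved. The work goes in short steps, Python scripts to look and compute and a tool call to move; the robot and the scene stay as the last step left them, time stands still between calls to the robot, and variables do not carry over. Pictures are saved under pics/ and viewed, at most 10 in all, crops included, and the job is handed in when it is done.

Besides the shell and the picture viewer there is one more tool, called after "Request:" in YAML: its name, and indented under it one key for each argument. send_rows: Moves the arm, as the interface text tells. Its arguments: {"type":"object","properties":{"motion":{"type":"array"},"squeeze":{"type":"number"}},"required":["motion"]}

```bash
mkdir -p pics; ls; python3 - <<'E'
from workcell import env, eyes
import cv2,numpy as np,pickle
F={}
for n in ("top","side"):
    f=eyes.grab_frame(n); F[n]=f
    cv2.imwrite(f"pics/{n}0.png",f["pixels"][:,:,::-1])
    print(n,f["fx"],f["cx"],f["cy"],f["distortion"],-np.array(f["R"]).T@f["t"], np.array(f["R"])[2])
pickle.dump(F,open("f0.pkl","wb"))
s=env.state();print(s["time_s"],s["ee_pos"],s["ee_rot"],s["gripper_width"],env.grip_depth)
E
```

```text
pics
top 447.06209758251504 323.96079300197584 198.46082918915354 [-0.06214325  0.          0.          0.          0.        ] [ 379.04314287   -9.28772982 1011.64958102] [ 0.2335485  -0.00166929 -0.97234372]
side 519.999264452469 329.74985102621486 198.73696033956546 [-0.09197229  0.          0.          0.          0.        ] [103.98092935 939.07773565 924.74269721] [ 0.37748829 -0.70119037 -0.60484267]
0.1 [ 133.11889835 -558.94051103  213.22134672] [-1.79913280e+02 -2.20917507e-03  1.33944677e+01] 91.68415073912108 18.8
```

View pics/top0.png

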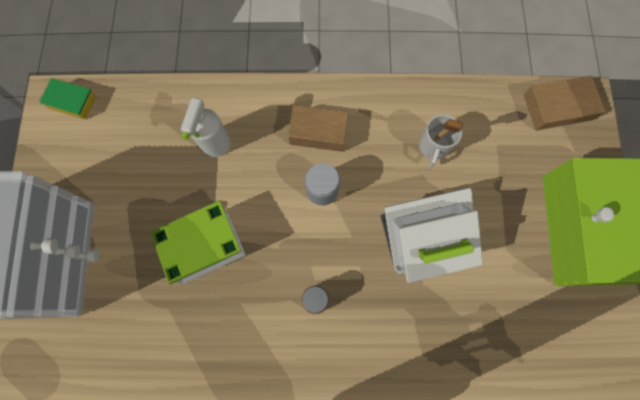

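View pics/side0.png

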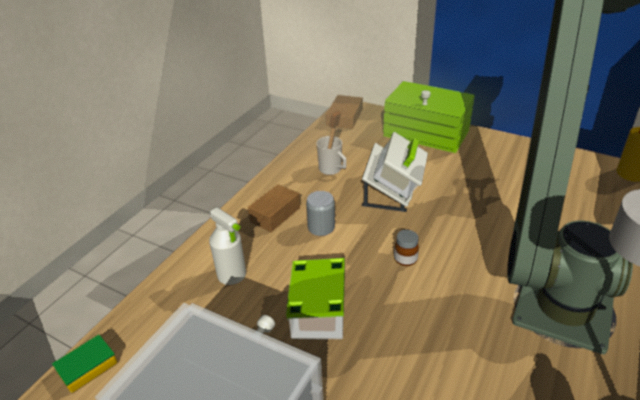

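The top view shows the lid at (198,243), with dark recesses at (214,212), (161,236), (229,247) and (173,272). The handle is at (446,252) on the rack tub. The spray bottle is at (205,130), the canister at (322,184) and the jar at (315,300). The side view agrees.

```bash
cat > h.py <<'E'
import numpy as np,cv2,pickle
from scipy.spatial.transform import Rotation as Rn
def KD(f): return np.array([[f["fx"],0,f["cx"]],[0,f["fy"],f["cy"]],[0,0,1.]]),np.array(f["distortion"],float)
def pose(f,s=None):
    "camera->world R, origin"
    if "R" in f: R=np.array(f["R"]).T; return R,-R@np.array(f["t"])
    T=np.array(f["T_tool_cam"]); Rt=Rn.from_euler("xyz",s["ee_rot"],degrees=True).as_matrix()
    return Rt@T[:3,:3], Rt@T[:3,3]+s["ee_pos"]
def rays(f,uv,s=None):
    K,D=KD(f); n=cv2.undistortPoints(np.array(uv,float).reshape(-1,1,2),K,D)[:,0]
    R,o=pose(f,s); return o,np.c_[n,np.ones(len(n))]@R.T
def plane(f,uv,p,n,s=None):
    o,d=rays(f,uv,s); return o+d*(((np.array(p)-o)@n)/(d@n))[:,None]
def deproj(f,mask,s=None):
    v,u=np.nonzero(mask&(f["depth"]>0)); o,d=rays(f,np.c_[u,v],s); return o+d*f["depth"][v,u][:,None],np.c_[u,v]
def hsv(f): return cv2.cvtColor(f["pixels"],cv2.COLOR_RGB2HSV)
def lime(f,vmin=90): 
    h=hsv(f); return (h[...,0]>30)&(h[...,0]<50)&(h[...,1]>150)&(h[...,2]>vmin)
def box(shape,u0,v0,u1,v1):
    m=np.zeros(shape[:2],bool); m[v0:v1,u0:u1]=1; return m
E
python3 - <<'E'
from h import *
F=pickle.load(open("f0.pkl","rb"))
f=F["top"];H=hsv(f)
for uv in [(214,212),(173,272),(198,243),(446,252),(420,260),(410,245),(440,225)]: print(uv,H[uv[1],uv[0]],f["depth"][uv[1],uv[0]])
for n,b,hb in (("top",(145,195,250,290),(412,235,480,268)),("side",(280,250,355,320),(398,135,425,172))):
    f=F[n]; H=hsv(f)
    L=lime(f)&box(L.shape if 0 else H.shape,*b)
    P,uv=deproj(f,cv2.erode(L.astype(np.uint8),np.ones((5,5)))>0)
    A=np.c_[P[:,:2],np.ones(len(P))]; k=np.ones(len(P),bool)
    for _ in range(5):
        c=np.linalg.lstsq(A[k],P[k,2],rcond=None)[0]; r=P[:,2]-A@c; k=abs(r)<3
    nn=np.array([-c[0],-c[1],1]);nn/=np.linalg.norm(nn)
    print(n,"lid plane n",nn,"tilt",np.degrees(np.arccos(nn[2])),k.sum(),len(P),"cen",P[k].mean(0))
    p0=P[k].mean(0)
    hull=cv2.convexHull(np.argwhere(L)[:,::-1].astype(np.int32)); hm=cv2.fillConvexPoly(np.zeros(L.shape,np.uint8),hull,1)>0
    dk=(hm&(H[...,2]<80)).astype(np.uint8)
    m,lab,st,ce=cv2.connectedComponentsWithStats(dk)
    cs=[ce[i] for i in range(1,m) if st[i,4]>25]; print(np.round(cs,1),[st[i,4] for i in range(1,m)])
    X=plane(f,cs,p0-nn*8,nn); print(np.round(X,1), X.mean(0))
    G=lime(f,60)&box(H.shape,*hb); P,uv=deproj(f,G); 
    m0=np.median(P,0); P=P[np.linalg.norm(P-m0,axis=1)<70]
    u,s_,vt=np.linalg.svd(P-P.mean(0),full_matrices=False); print("handle",len(P),P.mean(0),vt[0],vt[2],np.ptp((P-P.mean(0))@vt.T,axis=0))
E
```

```text
(214, 212) [ 67 164  53] 954.0407
(173, 272) [ 67 170  45] 913.73773
(198, 243) [ 39 187 142] 925.41644
(446, 252) [ 39 180 163] 845.5273
(420, 260) [ 32  21 184] 885.17365
(410, 245) [ 33  13 189] 868.8303
(440, 225) [ 27  12 189] 866.0929
top lid plane n [0.08040438 0.03539409 0.99613372] tilt 5.039925662193072 2648 2839 cen [507.52108398 259.34812076  88.5019923 ]
[[214.4 211.9]
 [160.7 236.2]
 [228.7 246.8]
 [172.9 272.3]] [np.int32(90), np.int32(95), np.int32(97), np.int32(112)]
[[573.3 223.9  76.4]
 [519.9 335.8  76.8]
 [497.4 187.7  83.8]
 [443.7 301.2  84.1]] [508.59903207 262.12027094  80.28543534]
handle 543 [ 479.58193172 -244.39445741  161.91160853] [-0.22315211  0.97471892 -0.01123268] [0.63370365 0.15381678 0.75812933] [97.70982381 35.87472213 15.95669395]
side lid plane n [0.07268619 0.04058258 0.99652886] tilt 4.7752852969131325 2000 2152 cen [505.82164479 264.95921817  90.10783614]
[[336.5 265.1]
 [300.1 267.1]
 [335.1 307.3]
 [296.1 308.1]] [np.int32(45), np.int32(41), np.int32(5), np.int32(68), np.int32(48)]
[[498.5 182.9  86. ]
 [574.2 219.   79. ]
 [445.1 295.9  85.2]
 [520.9 329.1  78.4]] [509.6827795  256.72451045  82.13369132]
handle 136 [ 478.5981799  -248.3511626   165.75502424] [-0.2160392   0.97597541 -0.02826758] [-0.65945241 -0.1672023  -0.73291603] [98.35560666 41.32928316 22.75411879]
```

Request:
send_rows:
  motion:
    - [0.4,0.8,0.04,0,0,0.85,-1]
    - [0.4,0.8,0.04,0,0,0.85,-1]
    - [0.4,0.8,0.04,0,0,0.85,-1]
    - [0.4,0.8,0.04,0,0,0.85,-1]
    - [0.4,0.8,0.04,0,0,0.85,-1]
    - [0.4,0.8,0.04,0,0,0.85,-1]
    - [0.4,0.8,0.04,0,0,0.85,-1]
    - [0.4,0.8,0.04,0,0,0.85,-1]
    - [0.4,0.8,0.04,0,0,0.85,-1]
  squeeze: 20

```text
time_s: 1.23
ee_pos: [333.1, -159.3, 233.8]
ee_rot: [-180.0, 0.0, 64.5]
force: [0.2, -0.5, 0.4]
gripper_width: 3.7
gripper_force: 0.0
```

Request:
send_rows:
  motion:
    - [0.264,0.8,-0.12,0,0,0.845,-1]
    - [0.264,0.8,-0.12,0,0,0.845,-1]
    - [0.264,0.8,-0.12,0,0,0.845,-1]
    - [0.264,0.8,-0.12,0,0,0.845,-1]
    - [0.264,0.8,-0.12,0,0,0.845,-1]
    - [0.264,0.8,-0.12,0,0,0.845,-1]
    - [0.264,0.8,-0.12,0,0,0.845,-1]
    - [0.264,0.8,-0.12,0,0,0.845,-1]
    - [0.264,0.8,-0.12,0,0,0.845,-1]
    - [0.264,0.8,-0.12,0,0,0.845,-1]

```text
time_s: 2.48
ee_pos: [465.4, 238.6, 174.2]
ee_rot: [-180.0, 0.0, 114.9]
force: [0.1, 0.3, 0.5]
gripper_width: 0.3
gripper_force: 0.0
```

Request:
send_rows:
  motion:
    - [0,0,-0.08,0,0,0,-1]
    - [0,0,-0.14,0,0,0,-1]
    - [0,0,-0.15,0,0,0,-1]
    - [0,0,-0.156,0,0,0,-1]
    - [0,0,-0.162,0,0,0,-1]
    - [0,0,-0.168,0,0,0,-1]
    - [0,0,-0.172,0,0,0,-1]
    - [0,0,-0.176,0,0,0,-1]
    - [0,0,-0.18,0,0,0,-1]
    - [0,0,-0.18,0,0,0,-1]

```text
time_s: 3.72
ee_pos: [464.8, 240.3, 84.1]
ee_rot: [-179.9, 0.0, 115.1]
force: [-1.7, -3.3, 7.5]
gripper_width: 0.5
gripper_force: 3.4
```

Request:
send_rows:
  motion:
    - [0,0,-0.002,0,0,0,-1]
    - [0,0,-0.004,0,0,0,-1]
    - [0,0,-0.004,0,0,0,-1]

```text
time_s: 4.1
ee_pos: [464.8, 240.3, 84.0]
ee_rot: [-180.0, 0.0, 115.1]
force: [-6.0, -4.6, 19.2]
gripper_width: 0.5
gripper_force: 9.6
```

Request:
send_rows:
  motion:
    - [0,0,0.05,0,0,0,-1]
    - [0,0,0.42,0,0,0,1]
    - [0,0,0.42,0,0,0,1]
    - [0,0,0.42,0,0,0,1]
    - [0,0,0.42,0,0,0,1]
    - [0,0,0.42,0,0,0,1]
    - [0,0,0.42,0,0,0,1]

```text
time_s: 4.97
ee_pos: [464.5, 240.5, 289.8]
ee_rot: [-179.8, -0.0, 115.1]
force: [-1.0, -0.3, -1.0]
gripper_width: 57.7
gripper_force: 0.0
```

```bash
python3 - <<'E'
from workcell import env, eyes
from h import *
F={}
s=env.state(); F["wrist"]=eyes.grab_frame("wrist"); F["s"]=s
for n in ("top","side"): F[n]=eyes.grab_frame(n)
pickle.dump(F,open("f1.pkl","wb"))
f=F["wrist"]; cv2.imwrite("pics/w1.png",f["pixels"][:,:,::-1]); print(s["ee_pos"],s["ee_rot"],f["fx"],f["T_tool_cam"])
E
```

```text
[464.51131237 240.45689045 289.83363611] [-1.79790074e+02 -9.99094540e-03  1.15101676e+02] 302.1816499149316 [[ 6.69760911e-04 -9.71780180e-01 -2.35887331e-01  6.44723023e+01]
 [ 9.99999770e-01  6.76664572e-04  5.16837291e-05 -2.97664163e-01]
 [ 1.09391377e-04 -2.35887312e-01  9.71780409e-01 -1.71632729e+02]
 [ 0.00000000e+00  0.00000000e+00  0.00000000e+00  1.00000000e+00]]
```

View pics/w1.png

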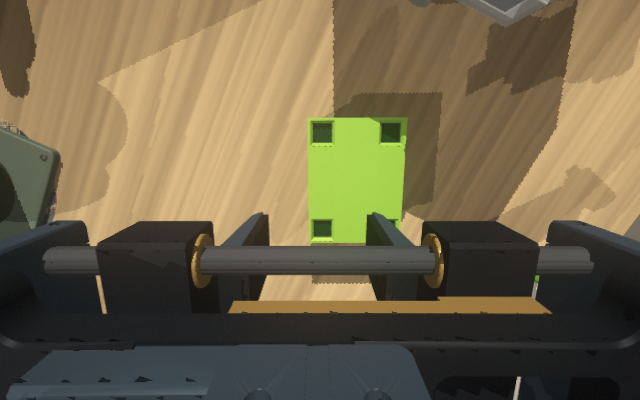

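The wrist view shows the lid at about (308–406, 118–243), lying home. Three recesses are clear at (322,132), (391,132) and (322,229), and the fourth is partly hidden by a finger.

```bash
python3 - <<'E'
from h import *
F=pickle.load(open("f1.pkl","rb"))
ez=np.array([0,0,1.])
for n,b in (("wrist",(300,105,415,245)),("top",(145,195,250,290)),("side",(280,250,355,325))):
    f=F[n]; H=hsv(f); s=F["s"]
    L=lime(f)&box(H.shape,*b)
    P,_=deproj(f,cv2.erode(L.astype(np.uint8),np.ones((5,5)))>0,s)
    k=abs(P[:,2]-np.median(P[:,2]))<8;A=np.c_[P[k,:2],np.ones(k.sum())];c=np.linalg.lstsq(A,P[k,2],rcond=None)[0]
    print(n,"z",np.median(P[:,2]),"tilt deg",np.degrees(c[:2]))
    hull=cv2.convexHull(np.argwhere(L)[:,::-1].astype(np.int32)); hm=cv2.fillConvexPoly(np.zeros(L.shape,np.uint8),hull,1)>0
    hm=hm|(n=="wrist")&box(H.shape,312,121,404,240)
    dk=(hm&(H[...,2]<(95 if n=="wrist" else 80))&((H[...,1]>80))).astype(np.uint8)
    m,lab,st,ce=cv2.connectedComponentsWithStats(dk)
    I=[i for i in range(1,m) if st[i,4]>(150 if n=="wrist" else 35)]
    print(np.round(np.c_[ce[I],st[I]],1))
    for zz in (84,76):
        X=plane(f,ce[I],[0,0,zz],ez,s); print(zz,np.round(X[:,:2],1).tolist(), X.mean(0)[:2])
    # outline of top face
    r=cv2.minAreaRect(plane(f,np.argwhere(L)[:,::-1],[0,0,84],ez,s)[:,:2].astype(np.float32)); print("rect",r)
E
```

```text
wrist z 84.99673354095171 tilt deg [ 0.01244423 -0.09113376]
[[321.6 131.9 313.  123.   19.   19.  346. ]
 [390.4 131.9 381.  123.   20.   19.  356. ]
 [373.9 229.5 366.  214.   22.   29.  367. ]
 [322.  228.  314.  221.   17.   15.  255. ]]
84 [[443.6, 295.3], [519.3, 330.8], [559.3, 211.4], [496.7, 184.2]] [504.7092524  255.45224513]
76 [[443.7, 295.2], [521.0, 331.5], [561.9, 209.6], [498.0, 181.8]] [506.13420943 254.53030749]
rect ((509.5850524902344, 256.64154052734375), (119.6480484008789, 159.21511840820312), 25.318126678466797)
top z 83.24264165787878 tilt deg [0.02396646 0.01199557]
[[214.6 212.4 209.  207.   12.   12.   85. ]
 [229.6 247.9 224.  243.   12.   11.   88. ]]
84 [[570.5, 221.4], [495.1, 185.5]] [532.79537605 203.47632184]
76 [[572.1, 223.4], [496.1, 187.2]] [534.12132702 205.31118756]
rect ((511.8099365234375, 251.22061157226562), (120.11500549316406, 142.82867431640625), 25.378826141357422)
side z 84.80010766931929 tilt deg [ 0.19325494 -0.17447708]
[[300.  267.5 296.  266.    9.    4.   36. ]
 [337.1 267.9 333.  266.    9.    5.   42. ]
 [295.2 310.  290.  307.   11.    7.   74. ]
 [335.6 309.5 331.  307.   10.    6.   59. ]]
84 [[571.0, 224.5], [494.4, 188.4], [517.2, 338.6], [441.9, 300.0]] [506.11108048 262.86890404]
76 [[575.4, 217.7], [498.1, 181.3], [521.2, 332.8], [445.1, 293.9]] [509.93750825 256.43450899]
rect ((508.4439697265625, 262.20172119140625), (121.71063232421875, 171.8372802734375), 26.072887420654297)
```

```bash
python3 - <<'E'
from h import *
F=pickle.load(open("f0.pkl","rb")); F1=pickle.load(open("f1.pkl","rb"))
R=Rn.from_euler("ZY",[12.7,-30],degrees=True).as_matrix(); print(R[:,2])
for n,hb in (("top",(412,235,480,268)),("side",(398,135,425,172))):
  for Q in (F,F1):
    f=Q[n]; G=lime(f,60)&box(f["pixels"].shape,*hb)
    P,uv=deproj(f,G); P=P[np.linalg.norm(P-np.median(P,0),axis=1)<70]; q=P@R
    print(n,len(P),np.percentile(q,[2,10,50,90,98],axis=0).round(1).tolist())
    h=hsv(f); 
# tool pose at standoff for handle estimate
E
```

```text
[-0.48776727 -0.1099231   0.8660254 ]
top 543 [[431.0, -391.7, -88.0], [432.9, -385.2, -77.6], [441.2, -343.7, -63.5], [443.7, -303.1, -60.4], [444.2, -297.6, -59.1]]
top 538 [[431.2, -391.5, -88.5], [433.0, -385.3, -77.9], [441.2, -343.6, -63.3], [443.6, -303.2, -60.6], [444.2, -297.7, -59.5]]
side 136 [[430.0, -394.7, -84.8], [432.5, -385.1, -72.4], [441.0, -349.9, -59.7], [445.5, -307.3, -57.2], [446.4, -302.5, -55.5]]
side 167 [[429.4, -391.5, -87.5], [432.3, -383.2, -73.3], [440.2, -338.3, -60.8], [445.6, -299.8, -57.2], [446.9, -298.0, -56.5]]
```

```bash
cat >> h.py <<'E'
def toolR(psi,lean=0):
    T=Rn.from_euler("ZY",[psi,-lean],degrees=True).as_matrix(); return np.c_[T[:,1],T[:,0],-T[:,2]]
def move(s,p,R):
    "normalised shift and turn from state s to pose"
    c=Rn.from_euler("xyz",s["ee_rot"],degrees=True)
    d=(Rn.from_matrix(R)*c.inv()).as_rotvec(degrees=True)
    print("shift",np.round((np.array(p)-s["ee_pos"])/500,4),"turn",np.round(d/60,4),"goal",np.round(p,1))
E
python3 - <<'E'
from workcell import env
from h import *
R=Rn.from_euler("ZY",[12.7,-30],degrees=True).as_matrix(); s=env.state()
for d in (-91,39,69): 
    print(d);move(s,R@[436,-344.5,d],toolR(12.7,30))
print(s["ee_pos"])
E
```

```text
-91
shift [ 0.0472 -0.9671 -0.3028] turn [ 0.1629 -0.4762 -0.2018] goal [ 488.5 -243.1  139.2]
39
shift [-0.0796 -0.9957 -0.0776] turn [ 0.1629 -0.4762 -0.2018] goal [ 425.1 -257.3  251.8]
69
shift [-0.1089 -1.0023 -0.0257] turn [ 0.1629 -0.4762 -0.2018] goal [ 410.4 -260.6  277.8]
[464.87735118 240.51336384 290.5923291 ]
```

Request:
send_rows:
  motion:
    - [-0.08,-0.99,-0.02,0.163,-0.476,-0.202,1]
    - [-0.08,-0.99,-0.02,0.163,-0.476,-0.202,1]
    - [-0.08,-0.99,-0.02,0.163,-0.476,-0.202,1]
    - [-0.08,-0.99,-0.02,0.163,-0.476,-0.202,1]
    - [-0.08,-0.99,-0.02,0.163,-0.476,-0.202,1]
    - [-0.08,-0.99,-0.02,0.163,-0.476,-0.202,1]
    - [-0.08,-0.99,-0.04,0.163,-0.476,-0.202,1]
    - [-0.08,-0.99,-0.06,0.163,-0.476,-0.202,1]
    - [-0.08,-0.99,-0.06,0.163,-0.476,-0.202,1]
    - [-0.08,-0.99,-0.06,0.163,-0.476,-0.202,1]

```text
time_s: 6.38
ee_pos: [424.9, -254.0, 261.3]
ee_rot: [149.9, -0.1, 102.7]
force: [-0.6, 0.3, -0.1]
gripper_width: 91.0
gripper_force: 0.0
```

```bash
python3 - <<'E'
from workcell import env, eyes
from h import *
F={}
s=env.state(); F["wrist"]=eyes.grab_frame("wrist"); F["s"]=s
pickle.dump(F,open("f2.pkl","wb"))
f=F["wrist"]; cv2.imwrite("pics/w2.png",f["pixels"][:,:,::-1]); print(s["ee_pos"],s["ee_rot"],s["qpos"])
E
```

```text
[ 424.90663705 -254.0190201   261.29439547] [ 1.49905719e+02 -1.22228194e-01  1.02656748e+02] [-49.86393586   1.36510907 110.73321933  31.93007871  57.42907099
 -77.51761348]
```

View pics/w2.png

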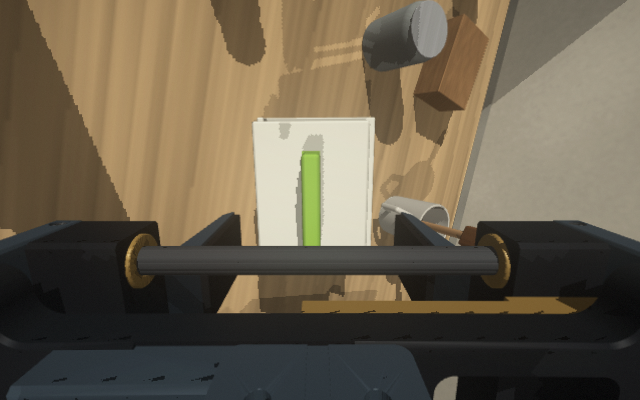

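The wrist view shows the bar upright at u 303–321, v 151–245, on the white lid, whose corners are at (254,122) and (373,119). The mug and brush are at (430,215), beyond the right finger.

```bash
python3 - <<'E'
from h import *
F=pickle.load(open("f2.pkl","rb")); s=F["s"]; f=F["wrist"]
T=Rn.from_euler("ZY",[12.7,-30],degrees=True).as_matrix()
G=lime(f)&box(f["pixels"].shape,290,140,330,244)
P,uv=deproj(f,G,s); q=P@T; print("bar depth pct",np.percentile(q,[2,10,50,90,98],axis=0).round(1).tolist())
top=q[:,2]>np.percentile(q[:,2],90)-4
zt=np.median(q[top,2])
Q=plane(f,uv[top],T[:,2]*zt,T[:,2],s)@T
print("z top",zt,"x by y:",[(y,np.round(np.percentile(Q[abs(Q[:,1]-y)<6,0],[3,97]),1)) for y in (-380,-370,-360,-350,-340,-320,-305) if (abs(Q[:,1]-y)<6).sum()>5],"y",Q[:,1].min(),Q[:,1].max())
H=hsv(f); W=(H[...,1]<40)&(H[...,2]>180)&box(H.shape,245,115,380,240)
P,uv=deproj(f,W,s); q=P@T; zw=np.median(q[:,2]);k=abs(q[:,2]-zw)<4; q=q[k]; print("white z",zw,"y",np.percentile(q[:,1],[.5,99.5]),"x",np.percentile(q[:,0],[.5,99.5]), "tilt",np.degrees(np.linalg.lstsq(np.c_[q[:,:2],np.ones(len(q))],q[:,2],rcond=None)[0][:2]))
g=np.array([436,-344.5,-72])
# mug & brush from top camera in tub frame rel. handle
t=pickle.load(open("f1.pkl","rb"))["top"]
P,_=deproj(t,box(H.shape,418,112,468,170),s); k=P[:,2]>20; q=P[k]@T-g
print("mug rel handle",np.percentile(q,[0,5,50,95,100],axis=0).round(0).tolist(),P[k].min(0),P[k].max(0))
E
```

```text
Traceback (most recent call last):
  File "h.py", line 15, in deproj
    v,u=np.nonzero(mask&(f["depth"]>0)); o,d=rays(f,np.c_[u,v],s); return o+d*f["depth"][v,u][:,None],np.c_[u,v]
                                             ~~~~^^^^^^^^^^^^^^^^
  File "h.py", line 10, in rays
    K,D=KD(f); n=cv2.undistortPoints(np.array(uv,float).reshape(-1,1,2),K,D)[:,0]
                 ~~~~~~~~~~~~~~~~~~~^^^^^^^^^^^^^^^^^^^^^^^^^^^^^^^^^^^^^^^^
cv2.error: OpenCV(4.12.0) /io/opencv/modules/calib3d/src/undistort.dispatch.cpp:347: error: (-215:Assertion failed) CV_IS_MAT(_src) && CV_IS_MAT(_dst) && (_src->rows == 1 || _src->cols == 1) && (_dst->rows == 1 || _dst->cols == 1) && _src->cols + _src->rows - 1 == _dst->rows + _dst->cols - 1 && (CV_MAT_TYPE(_src->type) == CV_32FC2 || CV_MAT_TYPE(_src->type) == CV_64FC2) && (CV_MAT_TYPE(_dst->type) == CV_32FC2 || CV_MAT_TYPE(_dst->type) == CV_64FC2) in function 'cvUndistortPointsInternal'
```

```bash
python3 - <<'E'
from h import *
F=pickle.load(open("f2.pkl","rb")); s=F["s"]; f=F["wrist"]
T=Rn.from_euler("ZY",[12.7,-30],degrees=True).as_matrix()
H=hsv(f); print(H[200,311],H[200,280],f["depth"][200,[280,311]],f["depth"][f["depth"]>0].min())
G=(H[...,0]>28)&(H[...,0]<50)&(H[...,1]>110)&(H[...,2]>130)&box(H.shape,290,140,330,246)
v,u=np.nonzero(G); zt=-60
Q=plane(f,np.c_[u,v],T[:,2]*zt,T[:,2],s)@T
print(len(Q),"x by y:",[(y,np.round(np.percentile(Q[abs(Q[:,1]-y)<4,0],[3,97]),1)) for y in (-380,-370,-360,-350,-340,-320,-305) if (abs(Q[:,1]-y)<4).sum()>5],"y",Q[:,1].min(),Q[:,1].max())
W=((H[...,1]<50)&(H[...,2]>150)&box(H.shape,245,115,385,240)); v,u=np.nonzero(W)
Q=plane(f,np.c_[u,v],T[:,2]*-96,T[:,2],s)@T; print("white y",np.percentile(Q[:,1],[.3,99.7]),"x",np.percentile(Q[:,0],[.3,99.7]))
for r in (150,190): c=np.nonzero(W[r])[0]; print(r,c.min(),c.max(),plane(f,[[c.min(),r],[c.max(),r]],T[:,2]*-96,T[:,2],s)@T)
g=np.array([436,-344.5,-72])
t=pickle.load(open("f1.pkl","rb"))["top"]
P,_=deproj(t,box(H.shape,418,112,468,170),s); k=P[:,2]>20; q=P[k]@T-g
print("mug rel handle",np.percentile(q,[0,5,50,95,100],axis=0).round(0).tolist(),P[k].min(0),P[k].max(0))
E
```

```text
[ 40 141 196] [ 25  26 226] [322.9394  286.43076] 50.000404
1650 x by y: [(-380, array([428.1, 443.7])), (-370, array([428.2, 443.7])), (-360, array([428.3, 443.7])), (-350, array([428.5, 443.7])), (-340, array([428.3, 443.7])), (-320, array([427.9, 443.7])), (-305, array([428. , 443.7]))] y -389.2610489599104 -297.80384500051497
white y [-396.71401063 -267.71832199] x [376.92371613 499.98584238]
150 254 373 [[ 377.07733882 -299.46312885  -96.        ]
 [ 499.5080374  -299.52635305  -96.        ]]
190 256 372 [[ 377.11092944 -341.42737409  -96.        ]
 [ 500.25846927 -341.52539591  -96.        ]]
mug rel handle [[118.0, -128.0, -265.0], [135.0, -124.0, -250.0], [182.0, -78.0, -200.0], [229.0, -52.0, -74.0], [238.0, -49.0, -68.0]] [ 688.89658549 -314.56818863   20.01337084] [ 794.29557434 -234.89073787  210.71405541]
```

```bash
python3 - <<'E'
from h import *
from workcell import env
F=pickle.load(open("f2.pkl","rb")); s=F["s"]; f=F["wrist"]
T=Rn.from_euler("ZY",[12.7,-30],degrees=True).as_matrix()
for b in ((306,160,318,235),(262,130,295,230),(330,130,365,230)):
    P,_=deproj(f,box(f["depth"].shape,*b),s); q=P@T; print(np.median(q[:,2]),np.degrees(np.linalg.lstsq(np.c_[q[:,:2],np.ones(len(q))],q[:,2],rcond=None)[0][:2]))
s=env.state()
for d in (-60,-89): move(s,T@[436,-347.5,d],toolR(12.7,30))
E
```

```text
-59.444305291007645 [-1.35705905  0.19428593]
-95.38488407130309 [0.12068449 0.17344253]
-95.36262603095129 [-0.04248846  0.19641954]
shift [ 0.0977  0.0078 -0.1914] turn [-0.0016  0.0017 -0.0006] goal [ 474.  -249.4  166. ]
shift [ 0.126   0.0142 -0.2417] turn [-0.0016  0.0017 -0.0006] goal [ 488.2 -246.2  140.9]
```

Request:
send_rows:
  motion:
    - [0.06,0.005,-0.12,-0.0016,0.0017,0,1]
    - [0.098,0.008,-0.191,-0.0016,0.0017,0,1]
    - [0.108,0.01,-0.208,-0.0016,0.0017,0,1]
    - [0.118,0.012,-0.226,-0.0016,0.0017,0,1]
    - [0.1265,0.0142,-0.2425,-0.0016,0.0017,0,1]
    - [0.1265,0.0142,-0.2425,-0.0016,0.0017,0,1]
    - [0.1265,0.0142,-0.2425,-0.0016,0.0017,0,1]

```text
time_s: 7.3
ee_pos: [488.6, -247.7, 141.5]
ee_rot: [149.9, 0.1, 102.7]
force: [0.2, 0.0, -0.1]
gripper_width: 90.9
gripper_force: 0.0
```

Request:
send_rows:
  motion:
    - [0,0,0,0,0,0,-1]
    - [0,0,0,0,0,0,-1]
    - [0,0,0,0,0,0,-1]
    - [0,0,0,0,0,0,-1]
    - [0,0,0,0,0,0,-1]
    - [0,0,0,0,0,0,-1]
    - [0,0,0,0,0,0,-1]
    - [0,0,0,0,0,0,-1]
  squeeze: 45

```text
time_s: 8.3
ee_pos: [488.1, -247.2, 140.4]
ee_rot: [150.0, 0.1, 102.7]
force: [-0.6, -0.7, -0.9]
gripper_width: 18.1
gripper_force: 45.0
```

```bash
python3 - <<'E'
from h import *
from workcell import env
s=env.state();T=Rn.from_euler("ZY",[12.7,-30],degrees=True).as_matrix()
print(T.T@s["ee_pos"],s["ee_pos"],s["ee_rot"],s["gripper_width"])
print("lift 60 along z",T[:,2]*60/500)
E
```

```text
[ 435.45356006 -348.45246311  -89.34236554] [ 488.0718163  -247.19957724  140.35402184] [1.50037308e+02 6.15221796e-02 1.02714613e+02] 18.090965057139268
lift 60 along z [-0.05853207 -0.01319077  0.10392305]
```

Request:
send_rows:
  motion:
    - [-0.006,-0.0013,0.0104,0,0,0,-1]
    - [-0.0176,-0.004,0.0312,0,0,0,-1]
    - [-0.0351,-0.0079,0.0624,0,0,0,-1]
    - [-0.0585,-0.0132,0.1039,0,0,0,-1]
    - [-0.088,-0.0198,0.1559,0,0,0,-1]
    - [-0.088,-0.0198,0.1559,0,0,0,-1]
    - [-0.088,-0.0198,0.1559,0,0,0,-1]

```text
time_s: 9.18
ee_pos: [444.0, -256.8, 218.1]
ee_rot: [150.0, 0.0, 102.7]
force: [0.6, -0.5, -4.1]
gripper_width: 17.8
gripper_force: 45.0
```

```bash
python3 - <<'E'
from h import *
from workcell import env
s=env.state(); print(s["ee_pos"],s["force"],s["gripper_width"],s["qpos"])
move(s,[440,-150,310],toolR(19))
move(s,[509,257,310],toolR(25.3))
E
```

```text
[ 443.99096251 -256.81911611  218.05761454] [ 0.56084213 -0.49329118 -4.0776141 ] 17.76390502917232 [-47.93663995   4.97069314 113.51540063  34.03009932  51.03909844
 -79.98928476]
shift [-0.008   0.2136  0.1839] turn [-0.1361  0.4808  0.1028] goal [ 440 -150  310]
shift [0.13   1.0276 0.1839] turn [-0.1626  0.4733  0.2054] goal [509 257 310]
```

Request:
send_rows:
  motion:
    - [-0.01,0.0,0.04,-0.015,0.05,0.01,-1]
    - [-0.01,0.04,0.09,-0.04,0.13,0.03,-1]
    - [-0.008,0.1,0.14,-0.07,0.24,0.05,-1]
    - [-0.008,0.17,0.18,-0.1,0.35,0.08,-1]
    - [0.0,0.25,0.184,-0.13,0.45,0.1,-1]
    - [0.01,0.33,0.184,-0.14,0.478,0.12,-1]
    - [0.03,0.42,0.184,-0.15,0.476,0.14,-1]
    - [0.05,0.51,0.184,-0.15,0.475,0.15,-1]
    - [0.07,0.6,0.184,-0.155,0.474,0.17,-1]
    - [0.09,0.69,0.184,-0.16,0.473,0.18,-1]
    - [0.1,0.78,0.184,-0.16,0.473,0.19,-1]
    - [0.12,0.86,0.184,-0.162,0.473,0.2,-1]
    - [0.13,0.92,0.184,-0.163,0.473,0.205,-1]
    - [0.13,0.96,0.184,-0.163,0.473,0.205,-1]
    - [0.13,0.98,0.184,-0.163,0.473,0.205,-1]
    - [0.13,0.99,0.184,-0.163,0.473,0.205,-1]
    - [0.13,0.99,0.184,-0.163,0.473,0.205,-1]
    - [0.13,0.99,0.184,-0.163,0.473,0.205,-1]

```text
time_s: 11.42
ee_pos: [509.5, 237.1, 310.9]
ee_rot: [179.9, 0.1, 115.3]
force: [0.2, -0.2, -3.6]
gripper_width: 17.6
gripper_force: 45.0
```

```bash
python3 - <<'E'
from h import *
from workcell import env,eyes
F={};s=env.state(); F["s"]=s
for n in ("wrist","top","side"): F[n]=eyes.grab_frame(n)
pickle.dump(F,open("f3.pkl","wb"))
print(s["ee_pos"],s["ee_rot"],s["force"],s["torque"],s["gripper_width"])
move(s,[508.8,257,260],toolR(25.3))
im=np.hstack([F["wrist"]["pixels"],F["side"]["pixels"][100:,200:520][:, :] if 0 else cv2.resize(F["side"]["pixels"][150:350,230:390],(320,400))])
im=cv2.resize(im,(800,333)); cv2.imwrite("pics/c3.png",im[:,:,::-1])
E
```

```text
[509.48452132 237.05489313 310.91357781] [1.79933683e+02 9.01305379e-02 1.15260363e+02] [ 0.17210298 -0.16735424 -3.64885724] [-0.02906852 -0.1516911   0.0083937 ] 17.630575203331674
shift [-0.0014  0.0399 -0.1018] turn [0.0009 0.0016 0.0007] goal [508.8 257.  260. ]
```

View pics/c3.png

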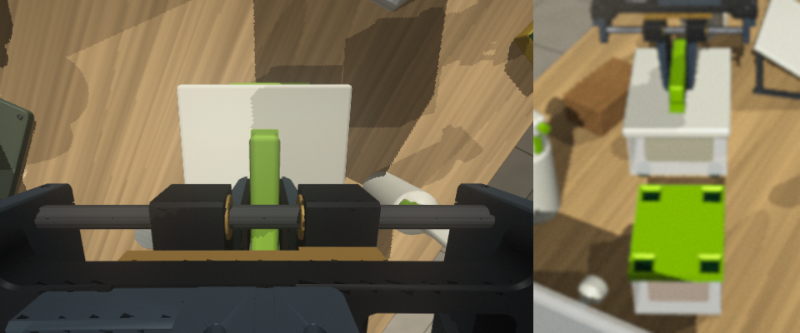

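The wrist part shows the white lid's far edge running from (178,85) to (351,85), square to the bar. The side part shows the tub hanging level, with the empty green lid in front of it.

```bash
python3 - <<'E'
from h import *
F=pickle.load(open("f3.pkl","rb")); s=F["s"]; f=F["wrist"]; H=hsv(f)
Rt=Rn.from_euler("xyz",s["ee_rot"],degrees=True).as_matrix()
print("white",H[150,240],H[150,380])
for b in ((225,112,290,200),(345,112,405,200)):
    P,_=deproj(f,box(H.shape,*b),s); q=(P-s["ee_pos"])@Rt; k=abs(q[:,2]-np.median(q[:,2]))<3;q=q[k]
    zm=np.median(q[:,2]);print(len(q),"z",zm,"tilt",np.degrees(np.linalg.lstsq(np.c_[q[:,:2],np.ones(len(q))],q[:,2],rcond=None)[0][:2]))
W=(H[...,1]<60)&(H[...,2]>110)&box(H.shape,205,95,430,200)
W=cv2.morphologyEx(W.astype(np.uint8),cv2.MORPH_OPEN,np.ones((5,5)))>0
zp=s["ee_pos"]+Rt[:,2]*6
for c in (230,260,290,350,380,405): r=np.nonzero(W[:,c])[0].min(); print("far",c,r,((plane(f,[[c,r-.5]],zp,Rt[:,2],s)-s["ee_pos"])@Rt)[0,:2])
for r in (110,140,170): c=np.nonzero(W[r])[0]; print("sides",r,((plane(f,[[c.min()-.5,r],[c.max()+.5,r]],zp,Rt[:,2],s)-s["ee_pos"])@Rt)[:,:2].round(1).tolist())
E
```

```text
white [ 26  25 221] [ 26  31 188]
5696 z 5.740795855185819 tilt [-0.20774899  0.06354468]
5263 z 5.8648748765622765 tilt [-0.18271373  0.13891077]
far 230 101 [ 78.73130503 -49.06591871]
far 260 101 [ 78.76772634 -32.30890561]
far 290 102 [ 78.26148242 -15.5459867 ]
far 350 102 [78.28197033 18.04276708]
far 380 101 [78.80860731 34.79893008]
far 405 101 [78.79600244 48.75982042]
sides 110 [[73.6, -59.8], [73.7, 58.4]]
sides 140 [[57.1, -59.5], [57.1, 58.6]]
sides 170 [[39.7, -59.7], [39.8, 58.9]]
```

```bash
python3 - <<'E'
from h import *
F=pickle.load(open("f3.pkl","rb")); s=F["s"]
Rt=Rn.from_euler("xyz",s["ee_rot"],degrees=True).as_matrix()
zp=s["ee_pos"]+Rt[:,2]*6
for n in ("top","side"):
    f=F[n];H=hsv(f); o,_=rays(f,[[0,0]])
    P,uv=deproj(f,f["depth"]>0); q=(P-s["ee_pos"])@Rt
    k=(abs(q[:,2]-6)<12)&(abs(q[:,0])<95)&(abs(q[:,1])<75)
    h=H[uv[:,1],uv[:,0]]; k&=(h[:,1]<70)&(h[:,2]>100)
    Q=(plane(f,uv[k],zp,Rt[:,2])-s["ee_pos"])@Rt
    print(n,k.sum(),"z med",np.median(q[k,2]),"x ext by y:")
    for y in range(-50,60,10):
        m=abs(Q[:,1]-y)<5
        if m.sum()>5: print(y,Q[m,0].min().round(1),Q[m,0].max().round(1))
    for x in (-70,-60,60,70):
        m=abs(Q[:,0]-x)<5
        if m.sum()>5: print("x",x,Q[m,1].min().round(1),Q[m,1].max().round(1))
cv2.imwrite("pics/t3.png",cv2.resize(F["top"]["pixels"][170:320,120:280],(640,600),interpolation=cv2.INTER_NEAREST)[:,:,::-1])
E
```

```text
top 2663 z med 8.070713606653257 x ext by y:
-50 -80.3 -10.9
-40 -80.0 -10.3
-30 -80.2 0.6
-20 -80.1 3.0
-10 -80.3 -14.1
0 -79.8 -28.3
10 -80.0 -44.7
20 -80.1 -16.0
30 -80.0 -11.5
40 -79.9 -11.4
50 -79.7 -12.0
x -70 -62.7 58.1
x -60 -62.5 58.3
side 2569 z med 5.715624684247925 x ext by y:
-50 -74.6 89.8
-40 -74.6 89.9
-30 -74.5 90.0
-20 -74.5 90.1
-10 6.8 92.9
0 52.9 93.0
10 10.1 90.4
20 -15.7 90.5
30 -74.3 90.6
40 -74.3 90.7
50 -74.2 90.8
x -70 -57.4 58.8
x -60 -57.5 59.9
x 60 -58.6 59.7
x 70 -58.7 59.1
```

View pics/t3.png

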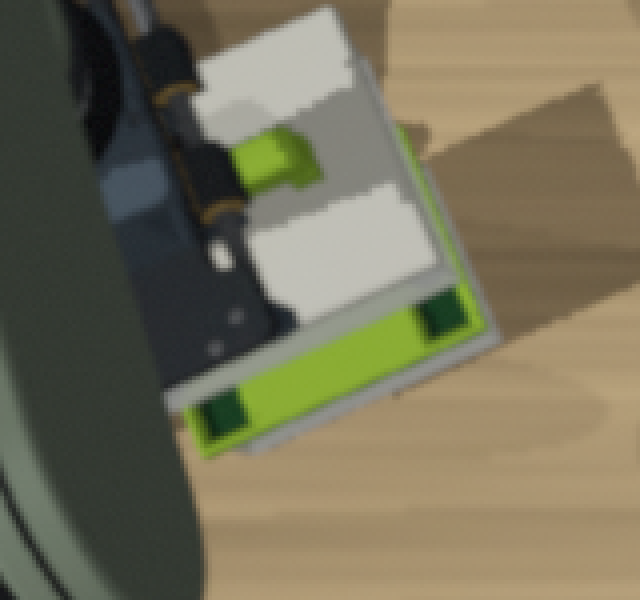

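The crop shows the held tub over the green lid. Its white top ends along the line (365,60)–(440,265), and a greyer side wall shows beyond that.

```bash
python3 - <<'E'
from h import *
F=pickle.load(open("f3.pkl","rb")); s=F["s"]
Rt=Rn.from_euler("xyz",s["ee_rot"],degrees=True).as_matrix()
zp=s["ee_pos"]+Rt[:,2]*6
f=F["top"];H=hsv(f)
# sample brightness profile across the -x(tool) and +-y edges, in tool frame
K,D=KD(f)
def px(q): 
    X=s["ee_pos"]+np.array(q)@Rt.T; return cv2.projectPoints(X,np.array(f["R"]),np.array(f["t"],float),K,D)[0][:,0]
V=H[...,2].astype(np.float32)
def prof(qs): p=px(qs).astype(np.float32); return cv2.remap(V,p[:,0:1],p[:,1:2],cv2.INTER_LINEAR)[:,0].round().astype(int).tolist()
xs=np.arange(-90,-66,1.5); print(xs)
for y in (-45,-35,30,40): print("y",y,prof([[x,y,6] for x in xs]))
ys=np.arange(-70,-48,1.5); print(ys)
for x in (-70,-55,-40): print("x",x,prof([[x,y,6] for y in ys]))
for x in (-70,-55,-40): print("x+",x,prof([[x,-y,6] for y in ys]))
E
```

```text
[-90.  -88.5 -87.  -85.5 -84.  -82.5 -81.  -79.5 -78.  -76.5 -75.  -73.5
 -72.  -70.5 -69.  -67.5]
y -45 [124, 127, 129, 136, 147, 146, 139, 136, 152, 177, 189, 192, 192, 192, 192, 192]
y -35 [124, 128, 130, 137, 147, 148, 139, 131, 148, 172, 185, 190, 191, 191, 192, 192]
y 30 [123, 117, 115, 117, 119, 123, 123, 120, 124, 136, 156, 176, 188, 190, 190, 190]
y 40 [108, 109, 110, 111, 112, 112, 111, 115, 141, 170, 186, 190, 190, 190, 190, 190]
[-70.  -68.5 -67.  -65.5 -64.  -62.5 -61.  -59.5 -58.  -56.5 -55.  -53.5
 -52.  -50.5 -49. ]
x -70 [137, 145, 143, 141, 139, 139, 152, 173, 186, 191, 192, 192, 192, 193, 193]
x -55 [155, 153, 153, 153, 150, 145, 155, 173, 186, 191, 192, 192, 191, 192, 192]
x -40 [156, 154, 153, 152, 148, 144, 154, 172, 186, 190, 191, 191, 191, 192, 192]
x+ -70 [115, 115, 113, 115, 116, 116, 115, 122, 149, 173, 186, 189, 191, 190, 190]
x+ -55 [118, 120, 117, 114, 110, 109, 109, 120, 147, 174, 188, 190, 190, 190, 190]
x+ -40 [109, 108, 107, 107, 109, 110, 112, 121, 145, 174, 186, 190, 191, 191, 191]
```

Request:
send_rows:
  motion:
    - [-0.0008,0.02,-0.03,0,0,0,-1]
    - [-0.0008,0.036,-0.09,0,0,0,-1]
    - [-0.0008,0.042,-0.15,0,0,0,-1]
    - [-0.0008,0.042,-0.2,0,0,0,-1]
    - [-0.0008,0.042,-0.23,0,0,0,-1]
    - [-0.0008,0.042,-0.25,0,0,0,-1]
    - [-0.0008,0.042,-0.25,0,0,0,-1]
    - [-0.0008,0.042,-0.25,0,0,0,-1]
    - [-0.0008,0.042,-0.25,0,0,0,-1]

```text
time_s: 12.7
ee_pos: [509.6, 259.0, 186.6]
ee_rot: [179.8, 0.1, 115.3]
force: [-0.1, -0.8, -3.7]
gripper_width: 18.0
gripper_force: 45.0
```

```bash
python3 - <<'E'
from h import *
from workcell import env,eyes
s=env.state(); f=eyes.grab_frame("side")
print(s["ee_pos"],s["ee_rot"],s["force"])
move(s,[509.1,258.2,163],toolR(25.3))
cv2.imwrite("pics/s4.png",cv2.resize(f["pixels"][180:350,240:390],(680,600) if 0 else (529,600),interpolation=cv2.INTER_CUBIC)[:,:,::-1])
E
```

```text
[509.55307571 259.02547505 186.58473427] [1.79838844e+02 6.91898985e-02 1.15305781e+02] [-0.07478042 -0.82134341 -3.65177824]
shift [-0.0009 -0.0017 -0.0472] turn [-0.0001  0.0029 -0.0001] goal [509.1 258.2 163. ]
```

View pics/s4.png

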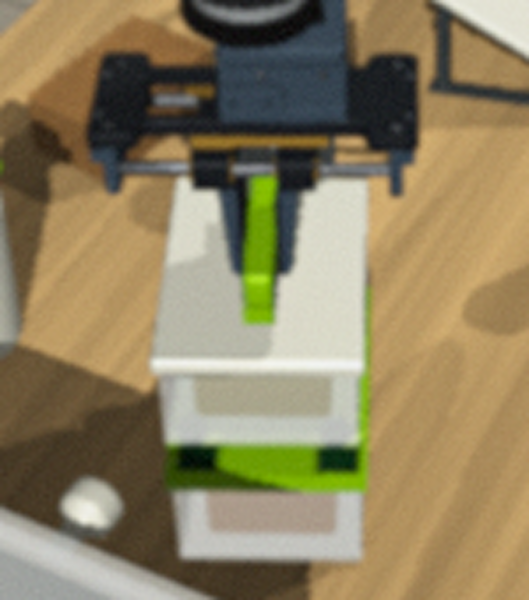

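The crop shows the tub hanging just above the lid, with the +y feet over the recesses at (195,457) and (338,457).

Request:
send_rows:
  motion:
    - [-0.001,-0.0015,-0.012,0,0,0,-1]
    - [-0.001,-0.0015,-0.024,0,0,0,-1]
    - [-0.001,-0.0015,-0.028,0,0,0,-1]
    - [-0.001,-0.0015,-0.031,0,0,0,-1]
    - [-0.001,-0.0015,-0.034,0,0,0,-1]
    - [-0.001,-0.0015,-0.037,0,0,0,-1]
    - [-0.001,-0.0015,-0.037,0,0,0,-1]

```text
time_s: 13.62
ee_pos: [508.5, 258.0, 167.1]
ee_rot: [180.0, 0.1, 115.3]
force: [-1.0, -0.6, -3.6]
gripper_width: 17.3
gripper_force: 45.0
```

Request:
send_rows:
  motion:
    - [0,0,-0.003,0,0,0,-1]
    - [0,0,-0.006,0,0,0,-1]
    - [0,0,-0.008,0,0,0,-1]
    - [0,0,-0.009,0,0,0,-1]
    - [0,0,-0.009,0,0,0,-1]
    - [0,0,-0.009,0,0,0,-1]

```text
time_s: 14.38
ee_pos: [508.5, 258.3, 163.9]
ee_rot: [179.9, 0.1, 115.3]
force: [-4.6, 0.7, 5.0]
gripper_width: 17.7
gripper_force: 45.0
```

Request:
send_rows:
  motion:
    - [-0.001,0,0,0,0,0,-1]
    - [-0.002,0,0,0,0,0,-1]
    - [-0.002,0,0,0,0,0,-1]
    - [-0.002,0,0,0,0,0,-1]

```text
time_s: 14.88
ee_pos: [508.4, 258.3, 163.8]
ee_rot: [179.8, 0.1, 115.3]
force: [-2.5, 0.7, 6.2]
gripper_width: 17.8
gripper_force: 45.0
```

```bash
python3 - <<'E'
from workcell import env,eyes
from h import *
s=env.state(); f=eyes.grab_frame("wrist"); t=eyes.grab_frame("top"); H=hsv(f)
pickle.dump(dict(wrist=f,top=t,s=s),open("f5.pkl","wb"))
print(s["ee_pos"],s["ee_rot"],s["force"],s["torque"])
Rt=Rn.from_euler("xyz",s["ee_rot"],degrees=True).as_matrix()
for b in ((225,112,290,200),(345,112,405,200)):
    P,_=deproj(f,box(H.shape,*b),s); print("white z",np.median(P[:,2]), "tilt",np.degrees(np.linalg.lstsq(np.c_[P[:,:2],np.ones(len(P))],P[:,2],rcond=None)[0][:2]))
E
```

```text
[508.41369573 258.32863123 163.842241  ] [1.79790157e+02 9.37353460e-02 1.15318123e+02] [-2.48309874  0.69354022  6.15783103] [-0.39415036  0.08644137 -0.08005449]
white z 157.83650646614205 tilt [ 0.09211213 -0.12366762]
white z 157.87320912412048 tilt [ 0.00120786 -0.07399858]
```

Request:
send_rows:
  motion:
    - [0,0,0.001,0,0,0,-0.4]
    - [0,0,0.001,0,0,0,-0.1]
    - [0,0,0.001,0,0,0,0.2]
    - [0,0,0.001,0,0,0,0.2]
    - [0,0,0.001,0,0,0,0.2]
    - [0,0,0.001,0,0,0,0.2]

```text
time_s: 15.72
ee_pos: [507.6, 258.1, 163.2]
ee_rot: [179.9, 0.1, 115.3]
force: [0.1, 0.2, 0.2]
gripper_width: 54.4
gripper_force: 0.0
```

Request:
send_rows:
  motion:
    - [0,0,0.02,0,0,0,0.2]
    - [0,0,0.08,0,0,0,0.2]
    - [0,0,0.16,0,0,0,0.2]
    - [0,0,0.24,0,0,0,0.2]
    - [-0.1,-0.1,0.28,0,0,0,0.2]
    - [-0.2,-0.2,0.28,0,0,0,0.2]
    - [-0.2,-0.3,0.28,0,0,0,0.2]
    - [-0.2,-0.4,0.28,0,0,0,0.2]
    - [-0.2,-0.4,0.28,0,0,0,0.2]
    - [-0.2,-0.4,0.28,0,0,0,0.2]

```text
time_s: 16.98
ee_pos: [407.7, 58.4, 303.7]
ee_rot: [179.9, 0.1, 115.3]
force: [-0.3, -0.1, -0.7]
gripper_width: 55.3
gripper_force: 0.0
```

```bash
python3 - <<'E'
from workcell import env,eyes
from h import *
s=env.state(); print(s["ee_pos"],s["force"])
ims=[]
T=Rn.from_euler("Z",25.3,degrees=True).as_matrix(); C=np.array([508.5,258.5,0])
for n,b in (("top",(100,150,300,330)),("side",(240,180,390,350))):
    f=eyes.grab_frame(n); H=hsv(f); P,uv=deproj(f,f["depth"]>0)
    q=(P-C)@T; h=H[uv[:,1],uv[:,0]]
    k=(abs(q[:,0])<53)&(abs(q[:,1])<73)&(abs(q[:,2]-157)<8)&(h[:,1]<70); q=q[k]
    c=np.linalg.lstsq(np.c_[q[:,:2],np.ones(k.sum())],q[:,2],rcond=None)[0]; print(n,k.sum(),"white z",c[2],"tilt",np.degrees(c[:2]))
    ims.append(cv2.resize(f["pixels"][b[1]:b[3],b[0]:b[2]],(400,400),interpolation=cv2.INTER_CUBIC))
cv2.imwrite("pics/end.png",np.hstack(ims)[:,:,::-1])
E
```

```text
[407.7496849   58.43637578 303.74195551] [-0.30983661 -0.11367288 -0.68137507]
top 1471 white z 156.3977975571263 tilt [-0.16845137  0.03414585]
side 2071 white z 158.1616387970543 tilt [ 0.03226731 -0.31126261]
```

View pics/end.png

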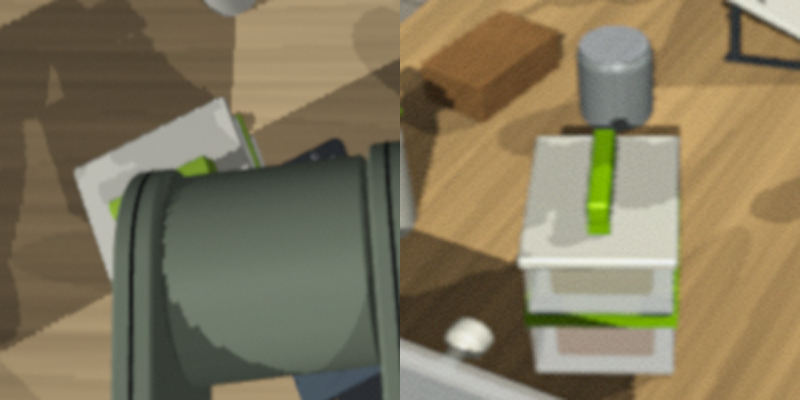

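The final view shows the tub seated level: its white top is about 73 mm above the green lid in both cameras (73 mm expected). The gripper is clear of it.

```bash
python3 -c "
from workcell import env
print(env.job_done())"
```

```text
the job is handed in; nothing more can be done
None
```

I pressed the lower tub's lid fully home, set the second tub level on it with its feet seated in the recesses, released it and handed the job in at about 17 s; the handoff returned no verdict.

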